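# Unclamp the flask carriage and push it home

## Robot

A 6-joint arm with a two-finger parallel gripper is mounted at the origin on the work surface. World frame = base frame: x ahead of the robot, y to its left, z up, the work surface at z = 0. Lengths are in m, angles in rad, forces in N, time in s.
With the tool pointing down it reaches from about 0.3 to 0.775 m from the base axis. Payload 14.6 kg.
Tool frame: the origin (TCP) lies on the centre line of the jaws, within the pads' length; the fingertips stand 11 mm ahead of it and the grasp point (between the pads) lies 8 mm behind it; y points along the fingers, z is the direction in which the jaws open and shut, and the axes are right-handed (so a half turn about y gives the same grasp; the last joint's range is limited). The gripper opens to 94 mm and grips with 3 to 60 N. Pads are 16 mm wide; open, the fingers measure 119 mm over their backs; the gripper's body (75 mm by 177 mm) begins 78 mm behind the grasp point.
Start: joints at [1.052, 0.3, 1.521, -0, 1.321, -0.067], TCP at [0.24, 0.495, 0.216] pointing down, gripper open.
Joint ranges: [-3.03, 3.03], [-0.79, 2.21], [0.23, 2.52], [-1.04, 4.18], [0, 3.07], [-2.55, 2.55]. Speed limits (rad/s): [2.22, 2.22, 2.57, 3.14, 3.14, 3.14].

## Interface

Orientations are given as a rotation vector (axis times angle).
In Python, from station import monitor, vision, robot gives the robot as it stands.
- The arm moves only by the shell command python3 -m crank 'ROWS' [FORCE]. ROWS is JSON, a list of rows, each an object with "fingers": the finger opening in m, from 0 to 0.094; "dp": the shift along the tool's x, y, z in m, a list of three; "roll": the turn about the tool's y in degrees. A call has 1 to 5 rows; each row shifts and turns the commanded pose from where the row before left it, along the tool's axes as they then stand; what a row does not reach is not made up. A row lasts 1/8 s, in which the tool goes at most 62.5 mm and 10.7 degrees, less where a joint would pass 70% of its speed; a pose out of reach is approached as far as the arm can. A call is refused whole if a number of a shift passes 0.0625 or a number of a turn 10.7, either way. A call with a gripper value outside its range is refused whole. The fingers move at their own pace and stop on an object; FORCE is the grip in N (left out, the last holds). Time passes only in rows, so rows that do not move let the fingers close. It gives the time, the measured TCP pose, the force and the opening at its end, in the units of the state.
- monitor.get_obs(): the state, without advancing time (a new reading comes with each control period).
- vision.snapshot(name): name is "scene" or "top" or "wrist"; returns a dict with "img" (480x640x3 uint8, blue, green, red), "range_z" (480x640 float32, m along the optical axis (not along the pixel's ray), 0 where there is no reading), "fovy" (degrees; the focal length in pixels is half the picture's height over the tangent of half this angle, whatever the lens; pixels are square), "cx", "cy" (the principal point, pixels), "R" (3x3) and "t" (3): a world point X has camera coordinates R X + t; the wrist camera has in their place "tool_from_camera" (4x4, takes a point from camera to tool coordinates, whose origin is the TCP and whose axes are the tool frame's). Camera axes: x right, y down, z forward; pixel columns grow to the right and rows downward; lengths in m; the calibration is good to about 2 mm. A picture is of the moment at which its call begins: read the wrist's pose just before it.
- robot.job_done(): hands the job in, once; it reports no verdict.
The state is a dict: "time": time; "q": joint angles; "qd": joint speeds; "effort": joint torques, N m; "tcp_pos": TCP position; "tool_rot": TCP orientation; "force": force on the tool from outside, world axes, zero at the start; "ft_torque": the same for the moment, N m; "grip_width": finger opening in m.
Only numpy, scipy, OpenCV 4.12 (cv2) and the standard library are available. Lean on these libraries where they do the work, as an engineer would, in place of code of your own. Each camera call takes 0.05 s, during which the arm holds its last target. There are 200 camera calls.

## Task

The stand whose cork ring is empty is still clamped: with a fingertip on the side of its knurled locking ring, turn the ring two full turns anticlockwise (seen from above) to loosen it, counting the turns, and leave it there. Only then push that carriage with the fingertips away from the robot, fully home against its end stop. Grasp and lift nothing, and leave the other stand with its flask and everything lying around undisturbed.

Things in the scene. Friction and masses are not known exactly. Their poses are not given: they have to be found in the camera images.
- empty_stand: Stand whose cork ring is EMPTY: the one to work on. Fixed blue base plate 240 (own x) by 200 (own y) by 12 mm, origin under its centre, on the table. Own x: the carriage's travel, roughly away from the robot (within 0.25 rad). Carriage on rails centred at own y +55 mm; locking ring's vertical axis at own x 0, y -50 mm. Dark end stop at the far end, top 40 mm above the table.
- empty_ring_top (a point): On the axis of the empty stand's steel locking ring, at its flat top, 83.5 mm above the table when tight (underside 51.5). Ring 97 mm across its knurled rim: 24 upright round ridges 7 mm wide, 3 mm proud, 30 mm tall. Rises 2.5 mm a turn; stud end 95 mm above table. Rim free all round; below it a flat arm (top 44 mm) and the carriage's cork ring (top 62 mm, at least 62 mm from this axis).
- empty_ring_mark (a point): Outer part of the black line on that ring's top, 40 mm from its axis: shows how far the ring has turned. When tight it points along the stand's own +x.
- empty_ring (a joint): Turn of the empty stand's locking ring, rad: 0 = tight (every start), growing anticlockwise seen from above (loosening), 6.28 a full turn, free to 4 turns, stays where left. Takes 1 to 2 N along the rim: a fingertip pressed lightly against the side of the rim (about 2 to 10 N) and moved along it carries the ridges with it.
- empty_carriage (a joint): Travel of the empty stand's carriage along the stand's +x, m: 0 = nearest the robot, 0.080 = against the end stop; starts between 0 and 0.025. Clamped while the ring is tight (a push of 10 N does not shift it); once loose it slides with about 2 N and stays where left.
- empty_push_face (a point): Middle of the upright face of the empty carriage that looks towards the robot (stand's -x): 90 mm wide, from 18 to 44 mm above the table, this point at 31 mm. Base plate's top below it at 12 mm. The carriage is a 90 x 90 mm aluminium block, with a cork ring 86 mm across and 18 mm high fixed on its top.
- loaded_stand: An identical stand whose cork ring holds a glass flask: leave it alone. Same base, axes and origin as the empty one: 240 x 200 x 12 mm, ring axis at own x 0, y -50 mm, carriage centre at own x -40, y +55 mm.
- loaded_ring (a joint): Turn of the loaded stand's locking ring, rad, 0 = tight: to stay tight.
- loaded_carriage (a joint): Travel of the loaded stand's carriage, m, from 0: to stay.
- flask: Loose round glass flask, 64 mm across and 90 mm high, standing in the loaded stand's cork ring, its top 134 mm above the table; origin at the centre of its foot.
- stopper: Loose rubber stopper, 32 mm across, 32 mm high, between the stands; origin under its centre.
- vial: Loose small amber jar, 24 mm across, 42 mm high, between the stands; origin under its centre.
- screwdriver: Loose screwdriver, 170 mm long, lying beyond the stands; origin under its middle.
- wrench: Loose wrench, 150 mm long, lying at the left; origin under its middle.
- beaker: Loose glass beaker, 64 mm across, 75 mm high, at the left; origin under its centre.
- spare_cork_ring: Loose cork ring, 84 mm across, 20 mm high, at the right; origin under its centre.
- sample_bottle: Loose amber bottle, 52 mm across, 100 mm high, at the right; origin under its centre.

How it is judged:
On the way, in this order (a step that is already met when the one before it is completed fails the run):
1. the ring of the empty stand is loosened by two turns (to within a quarter turn) and left there for a moment, its carriage not yet pushed (value of joint empty_ring between 10.9956 and 14.1372 rad and distance of empty_push_face from where it was at the start of the episode below 0.01 m), for 0.2 s.
2. its carriage is pushed home against the end stop (value of joint empty_carriage above 0.076 m), for 0.2 s.
At the end, for the whole second after the job is handed in: The empty stand's ring stands 1.75 to 2.25 turns from tight, its carriage is within 4 mm of the end stop; the loaded stand's ring is tight (within 0.2 rad), its carriage within 6 mm and its flask upright, within 12 mm of where they were (value of joint empty_ring between 10.9956 and 14.1372 rad and value of joint empty_carriage above 0.076 m and value of joint loaded_ring below 0.2 rad and value of joint loaded_carriage below 0.006 m and distance of flask from where it was at the start of the episode below 0.012 m and angle between flask's own z axis and vertical below 0.2 rad and velocity of joint empty_ring between -0.05 and 0.05 rad/s); the robot touches nothing.
It fails at once if the carriage is forced (over 10 mm) before the ring is loosened by 1.75 turns (distance of empty_push_face from where it was at the start of the episode above 0.01 m and value of joint empty_ring below 10.9327 rad).
It fails at once if the loaded stand or its flask is disturbed (ring over 0.2 rad, carriage 6 mm, flask 12 mm or 0.2 rad) (not (value of joint loaded_ring below 0.2 rad and value of joint loaded_carriage below 0.006 m and distance of flask from where it was at the start of the episode below 0.012 m and angle between flask's own z axis and vertical below 0.2 rad)).
It fails at once if a bystander is moved or lifted by more than 20 mm (distance of any of stopper, vial, screwdriver, wrench, beaker, spare_cork_ring, sample_bottle from where it was at the start of the episode above 0.02 m).
It also fails if it takes over 64 s, if anything falls off the work surface, if the arm or the gripper's body presses on something with over 40 N, if the wrist force passes 120 N, or if a joint passes its speed limit or range.

## Working session

There is one attempt and no reset: what is moved stays moved. The work goes in short steps, Python scripts to look and compute and a shell command to move; the robot and the scene stay as the last step left them, time stands still between calls to the robot, and variables do not carry over. Pictures are saved under pics/ and viewed, about 8 in all and at most 12, crops included, and the job is handed in when it is done.

```bash
ls; mkdir -p pics; cat > h.py <<'E'
import numpy as np,cv2
from station import monitor,vision,robot
from scipy.spatial.transform import Rotation as Ro
def snap(n,f):
    o=monitor.get_obs(); s=vision.snapshot(n); s['o']=o
    cv2.imwrite('pics/'+f+'.png',s['img']); 
    import pickle; pickle.dump(s,open('pics/'+f+'.pkl','wb')); return s
def world(s,u,v,z=None,h=None):
    # h: intersect with plane world z=h, else use depth
    f=240/np.tan(np.radians(s['fovy'])/2)
    d=np.array([(u-s['cx'])/f,(v-s['cy'])/f,1.])
    if 'R' in s: R=s['R'].T; c=-R@s['t']
    else:
        T=s['tool_from_camera'];Rt=Ro.from_rotvec(s['o']['tool_rot']).as_matrix()
        R=Rt@T[:3,:3]; c=Rt@T[:3,3]+s['o']['tcp_pos']
    w=R@d
    if h is not None: return c+w*(h-c[2])/w[2]
    return c+w*s['range_z'][int(round(v)),int(round(u))]
E
python3 - <<'E'
from h import *
s=snap('top','top0'); print(s['fovy'],s['cx'],s['cy'],s['R'],s['t'])
o=s['o'];print(o['time'],o['tcp_pos'],Ro.from_rotvec(o['tool_rot']).as_matrix(),o['force'],o['q'])
snap('scene','scene0')
E
```

```text
pics
42.75335564177232 313.17751048945536 242.70072852013212 [[-0.01456161 -0.99974998 -0.01696881]
 [-0.99647633  0.01591168 -0.08235136]
 [ 0.08260078  0.01570984 -0.99645889]] [0.01005471 0.5967663  1.3936962 ]
0.0 [0.24001556 0.49458303 0.2158865 ] [[ 8.99638944e-01 -5.52336129e-04  4.36634247e-01]
 [-4.36634594e-01 -1.01789800e-03  8.99638369e-01]
 [-5.24536468e-05 -9.99999329e-01 -1.15690974e-03]] [-0.65970456 -0.26619622  0.01085607] [ 1.05237294e+00  3.00461353e-01  1.52159331e+00 -2.54105741e-05
  1.32069582e+00 -6.65626962e-02]
```

View pics/top0.png

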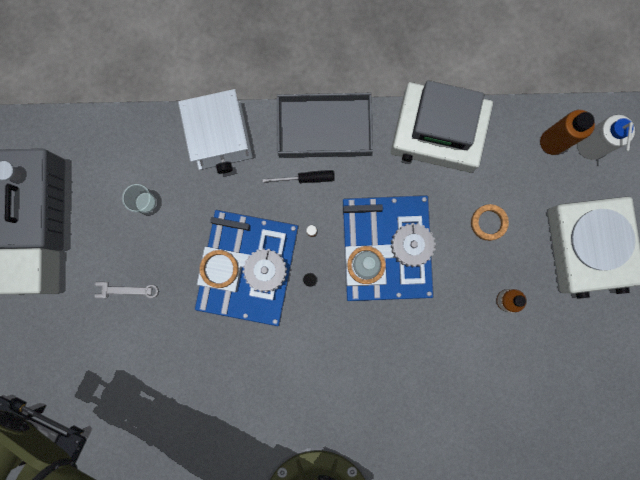

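View pics/scene0.png

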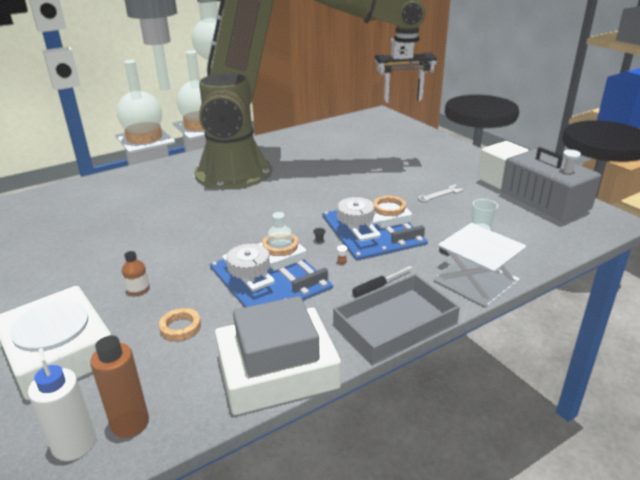

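The empty stand is the left one in the top view: cork ring at (219,268), locking ring at (265,270). The loaded stand is at (388,248), with the stopper (310,280) and vial (312,231) between the two. I'll enlarge the area to get exact positions.

```bash
python3 - <<'E'
import cv2
i=cv2.imread('pics/top0.png')[200:335,185:335]
cv2.imwrite('pics/crop0.png',cv2.resize(i,None,fx=4.4,fy=4.4,interpolation=cv2.INTER_CUBIC)[:600])
E
```

```text
(no output)
```

View pics/crop0.png

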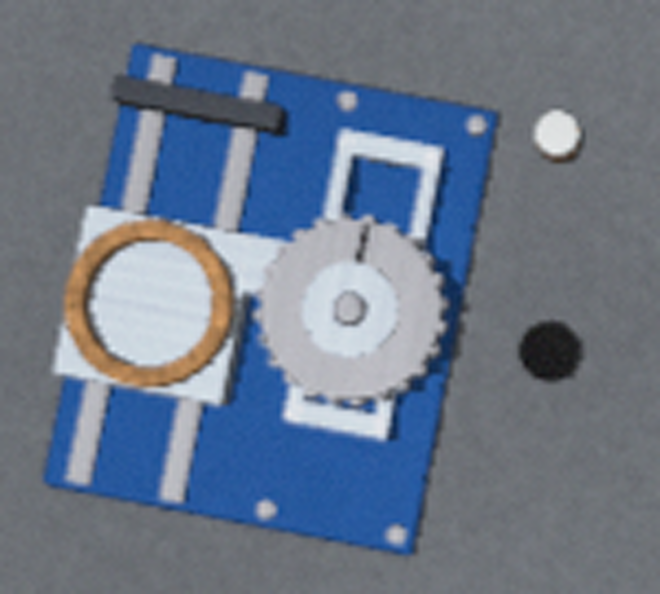

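```bash
cat > m.py <<'E'
from h import *
import pickle
s=pickle.load(open('pics/top0.pkl','rb'))
c=lambda u,v,h:world(s,185+(u+.5)/4.4-.5,200+(v+.5)/4.4-.5,h=h)
C=[c(*p,.012) for p in[(135,43),(498,110),(412,552),(44,485)]]
for p in C: print('corner',p.round(4))
o=sum(C)/4; ex=(C[0]+C[1]-C[2]-C[3]); ey=(C[0]+C[3]-C[1]-C[2])
yaw=np.arctan2(ex[1],ex[0]); print('o',o,'yaw',yaw,np.arctan2(ey[1],ey[0])-np.pi/2)
R=np.array([[np.cos(yaw),-np.sin(yaw)],[np.sin(yaw),np.cos(yaw)]])
print('ring from base',o[:2]+R@[0,-.05],'direct',c(354,309,.0835),'mark',c(366,226,.0835))
for n,p in dict(carL=(54,372,.044),carR=(225,404,.044),stopper=(551,350,.032),vial=(558,135,.042),cork=(149,303,.062)).items():
    w=c(*p); print(n,w.round(4),'stand frame',(R.T@(w-o)[:2]).round(4))
E
python3 m.py
```

```text
corner [0.6802 0.2301 0.012 ]
corner [0.641  0.0365 0.012 ]
corner [0.4082 0.0846 0.012 ]
corner [0.446  0.2786 0.012 ]
o [0.54383008 0.15747092 0.012     ] yaw -0.20391818032030978 -0.19596715630967143
ring from base [0.53370468 0.10850689] direct [0.53344442 0.1073123  0.0835    ] mark [0.57516997 0.10091818 0.0835    ]
carL [0.5048 0.2667 0.044 ] stand frame [-0.0604  0.0991]
carR [0.487  0.1782 0.044 ] stand frame [-0.0598  0.0087]
stopper [0.5126 0.0097 0.032 ] stand frame [-0.0007 -0.151 ]
vial [0.624  0.0043 0.042 ] stand frame [ 0.1095 -0.1338]
cork [0.539  0.2143 0.062 ] stand frame [-0.0163  0.0547]
```

```bash
cat > st.py <<'E'
from h import *
o=monitor.get_obs(); A=np.array([.5336,.108]); y=-.2
E=np.array([[np.cos(y),np.sin(y)],[-np.sin(y),np.cos(y)]])
M=Ro.from_rotvec(o['tool_rot']).as_matrix()
p=o['tcp_pos']
print('t%.2f'%o['time'],'rel mm',(E@(p[:2]-A)*1e3).round(1),'z',round(p[2]*1e3,1),'yaw',np.arctan2(M[1,0],M[0,0]).round(4),'F own',(E@o['force'][:2]).round(1),round(o['force'][2],1),'q6',o['q'][5].round(2),'w',round(o['grip_width'],4))
E
python3 -m crank '[{"fingers":0,"dp":[0,0,0],"roll":-7.2},{"fingers":0,"dp":[0,0,0],"roll":-7.2}]' 20
python3 -m crank '[{"fingers":0,"dp":[0.0397,0,-0.0446],"roll":0},{"fingers":0,"dp":[0.0397,0,-0.0446],"roll":0},{"fingers":0,"dp":[0.0397,0,-0.0446],"roll":0},{"fingers":0,"dp":[0.0397,0,-0.0446],"roll":0},{"fingers":0,"dp":[0.0397,0,-0.0446],"roll":0}]'
python3 -m crank '[{"fingers":0,"dp":[0.0397,0,-0.0446],"roll":0},{"fingers":0,"dp":[0.0397,0,-0.0446],"roll":0},{"fingers":0,"dp":[0.0397,0,-0.0446],"roll":0},{"fingers":0,"dp":[0.0397,0,-0.0446],"roll":0},{"fingers":0,"dp":[0,0,0],"roll":0}]'
python3 st.py
```

```text
time: 0.35
tcp_pos: [0.2401, 0.4947, 0.2161]
tool_rot: [-1.566, 0.154, -0.154]
force: [0.6, -0.4, 0.4]
grip_width: 0.0776
time: 0.98
tcp_pos: [0.3908, 0.2349, 0.2164]
tool_rot: [-1.565, 0.157, -0.157]
force: [0.9, 0.2, -0.5]
grip_width: 0.0273
time: 1.6
tcp_pos: [0.5112, 0.0274, 0.2157]
tool_rot: [-1.565, 0.162, -0.16]
force: [-1.2, 0.7, -0.1]
grip_width: 0.0001
t1.60 rel mm [ -5.9 -83.5] z 215.7 yaw -0.2048 F own [-1.3  0.4] -0.1 q6 -1.38 w 0.0001
```

```bash
python3 -m crank '[{"fingers":0,"dp":[0,0.0455,0],"roll":0},{"fingers":0,"dp":[0,0.0455,0],"roll":0},{"fingers":0,"dp":[0,0.0455,0],"roll":0},{"fingers":0,"dp":[0,0,0],"roll":0}]' >/dev/null
python3 st.py
python3 -c "
from h import *
snap('wrist','w1')"
```

```text
t2.10 rel mm [ -9.5 -80.4] z 77.7 yaw -0.1997 F own [ 0.3 -0.2] 0.3 q6 -1.38 w 0.0003
```

View pics/w1.png

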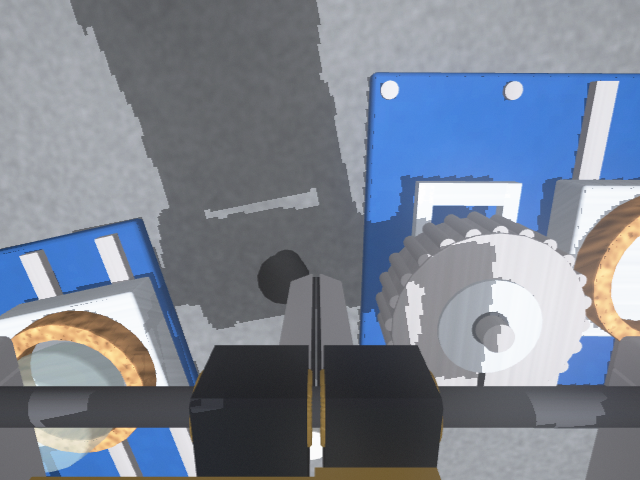

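The wrist view shows the fingers closed beside the ring. The ring centre is at (490,330) and the mark at (480,380), pointing along +x, so the ring is tight. I'll feel for contact.

```bash
python3 -m crank '[{"fingers":0,"dp":[0,0,0.008],"roll":0},{"fingers":0,"dp":[0,0,0.008],"roll":0},{"fingers":0,"dp":[0,0,0.002],"roll":0}]' >/dev/null
python3 st.py
python3 -m crank '[{"fingers":0,"dp":[0,0,0.002],"roll":0}]' >/dev/null
python3 st.py
python3 -m crank '[{"fingers":0,"dp":[0,0,0.002],"roll":0}]' >/dev/null
python3 st.py
```

```text
t2.52 rel mm [ -7.1 -61.9] z 80.8 yaw -0.1997 F own [-0.1 -0.3] 0.1 q6 -1.35 w 0.0007
t2.65 rel mm [ -7.3 -60.5] z 80.3 yaw -0.2002 F own [0.1 0.6] 0.0 q6 -1.34 w 0.0006
t2.77 rel mm [ -7.2 -59.5] z 80.2 yaw -0.2004 F own [ -1. -14.] 5.0 q6 -1.34 w 0.0002
```

```bash
python3 -m crank '[{"fingers":0,"dp":[0.003,0,-0.001],"roll":0}]' >/dev/null
python3 st.py
python3 -m crank '[{"fingers":0,"dp":[0.005,0,0],"roll":0},{"fingers":0,"dp":[0.005,0,0],"roll":0}]' >/dev/null
python3 st.py
```

```text
t2.90 rel mm [ -4.3 -60.2] z 80.1 yaw -0.2006 F own [-0.1 -0.4] -0.0 q6 -1.34 w 0.0004
t3.15 rel mm [  5.9 -60. ] z 79.9 yaw -0.2005 F own [-1.3 -4.4] 1.8 q6 -1.35 w 0.0006
```

```bash
python3 -m crank '[{"fingers":0,"dp":[0.0104,0,0.0003],"roll":0},{"fingers":0,"dp":[0.0082,0,0.0022],"roll":0}]' >/dev/null
python3 st.py
python3 -m crank '[{"fingers":0,"dp":[0.0077,0,0.0036],"roll":0},{"fingers":0,"dp":[0.0069,0,0.0048],"roll":0}]' >/dev/null
python3 st.py
```

```text
t3.40 rel mm [ 25.  -57.3] z 79.9 yaw -0.2007 F own [-0.6 -3.7] 0.6 q6 -1.35 w 0.0005
t3.65 rel mm [ 39.7 -48.8] z 80.1 yaw -0.2006 F own [ 2.2 -3.7] 0.6 q6 -1.34 w 0.0005
```

```bash
python3 -m crank '[{"fingers":0,"dp":[0.0057,0,0.0062],"roll":0},{"fingers":0,"dp":[0.0048,0,0.0069],"roll":0}]' >/dev/null
python3 st.py
python3 -m crank '[{"fingers":0,"dp":[0.0035,0,0.0077],"roll":0},{"fingers":0,"dp":[0.0021,0,0.0082],"roll":0},{"fingers":0,"dp":[0.0005,0,0.0084],"roll":0}]' >/dev/null
python3 st.py
```

```text
t3.90 rel mm [ 50.5 -35.5] z 80.2 yaw -0.2006 F own [ 4.3 -4.6] 0.8 q6 -1.32 w 0.0006
t4.28 rel mm [ 57.  -10.8] z 80.5 yaw -0.2007 F own [ 7.5 -1.7] 0.3 q6 -1.29 w 0.0007
```

```bash
python3 -c "
from h import *
s=snap('top','t1');cv2.imwrite('pics/t1c.png',cv2.resize(s['img'][200:335,185:335],None,fx=4,fy=4,interpolation=cv2.INTER_CUBIC))
w=snap('wrist','w2')"
```

```text
(no output)
```

View pics/w2.png

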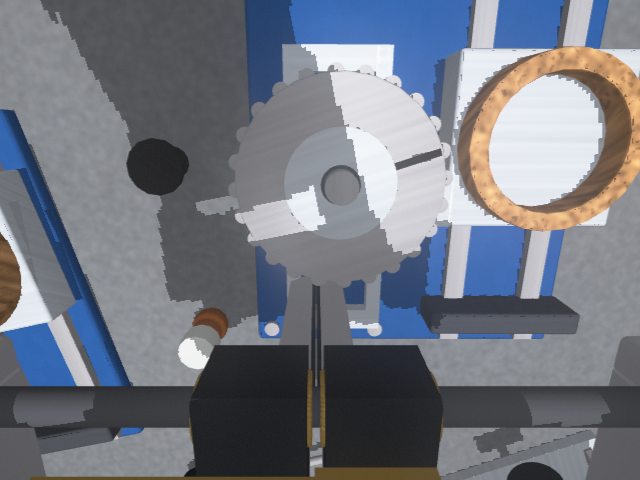

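The wrist view shows the mark now at (440,153) with the ring centre at (341,185). The ring has turned about 108° anticlockwise with practically no slip, so I'll carry on round.

```bash
python3 -m crank '[{"fingers":0,"dp":[-0.0003,0,0.0077],"roll":0},{"fingers":0,"dp":[0,0,0.0077],"roll":0},{"fingers":0,"dp":[0,0,0.0076],"roll":0}]' >/dev/null
python3 st.py
python3 -m crank '[{"fingers":0,"dp":[-0.0008,0,0.0084],"roll":0},{"fingers":0,"dp":[-0.0022,0,0.0082],"roll":0},{"fingers":0,"dp":[-0.0036,0,0.0077],"roll":0}]' >/dev/null
python3 st.py
```

```text
t4.75 rel mm [57.2 12.3] z 80.9 yaw -0.2003 F own [11.4 -0.8] 0.9 q6 -1.25 w 0.0003
t5.12 rel mm [50.2 37.3] z 80.9 yaw -0.2003 F own [7.3 3.4] 1.0 q6 -1.21 w 0.0004
```

```bash
python3 -m crank '[{"fingers":0,"dp":[-0.0046,0,0.007],"roll":0},{"fingers":0,"dp":[-0.006,0,0.006],"roll":0},{"fingers":0,"dp":[-0.0069,0,0.0048],"roll":0}]' >/dev/null
python3 st.py
python3 -m crank '[{"fingers":0,"dp":[-0.0077,0,0.0036],"roll":0},{"fingers":0,"dp":[-0.0082,0,0.0022],"roll":0},{"fingers":0,"dp":[-0.0084,0,0.0007],"roll":0}]' >/dev/null
python3 st.py
```

```text
t5.50 rel mm [31.7 55.1] z 80.5 yaw -0.2002 F own [3.3 3.3] 1.7 q6 -1.17 w 0.0005
t5.88 rel mm [ 6.5 61. ] z 80.2 yaw -0.2002 F own [1.1 4.2] 2.8 q6 -1.14 w 0.0003
```

```bash
python3 -m crank '[{"fingers":0,"dp":[-0.0072,0,-0.0001],"roll":0},{"fingers":0,"dp":[-0.0072,0,0],"roll":0},{"fingers":0,"dp":[-0.0084,0,-0.0007],"roll":0}]' >/dev/null
python3 st.py
python3 -m crank '[{"fingers":0,"dp":[-0.0082,0,-0.0022],"roll":0},{"fingers":0,"dp":[-0.0077,0,-0.0036],"roll":0},{"fingers":0,"dp":[-0.0069,0,-0.0049],"roll":0}]' >/dev/null
python3 st.py
```

```text
t6.25 rel mm [-16.5  59.6] z 80.0 yaw -0.2003 F own [0.4 2.1] 0.9 q6 -1.13 w 0.0003
t6.62 rel mm [-39.4  48.2] z 79.8 yaw -0.2005 F own [0.8 0.5] -1.4 q6 -1.13 w 0.0003
```

```bash
python3 -m crank '[{"fingers":0,"dp":[-0.005,0,-0.0068],"roll":0},{"fingers":0,"dp":[-0.0046,0,-0.007],"roll":0}]' >/dev/null
python3 st.py
python3 -m crank '[{"fingers":0,"dp":[-0.0033,0,-0.0078],"roll":0},{"fingers":0,"dp":[-0.002,0,-0.0082],"roll":0},{"fingers":0,"dp":[-0.0006,0,-0.0084],"roll":0}]' >/dev/null
python3 st.py
```

```text
t6.88 rel mm [-49.3  34.5] z 79.8 yaw -0.2005 F own [-2.5  2.5] 1.7 q6 -1.14 w 0.0004
t7.25 rel mm [-56.4  10. ] z 79.7 yaw -0.2006 F own [-18.3   4.1] 11.3 q6 -1.18 w 0.0003
```

```bash
python3 -m crank '[{"fingers":0,"dp":[-0.0012,0,-0.0073],"roll":0},{"fingers":0,"dp":[0,0,-0.0073],"roll":0}]' >/dev/null
python3 st.py
python3 -c "
from h import *
w=snap('wrist','w3')"
```

```text
t7.50 rel mm [-56.9  -4.9] z 79.7 yaw -0.2004 F own [-10.1   2.8] 5.8 q6 -1.21 w 0.0002
```

View pics/w3.png

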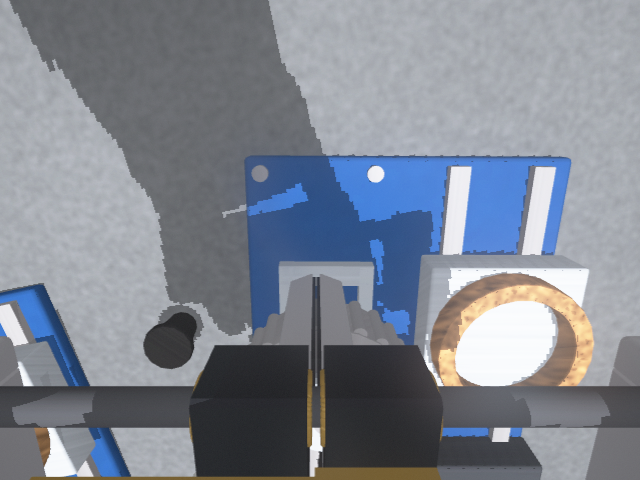

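The ring is hidden behind the fingers here, so this view can't confirm the count. I'll continue and check again from the +x side.

```bash
python3 -m crank '[{"fingers":0,"dp":[-0.0004,0,-0.0072],"roll":0},{"fingers":0,"dp":[0.0006,0,-0.0084],"roll":0},{"fingers":0,"dp":[0.0022,0,-0.0082],"roll":0}]' >/dev/null
python3 st.py
python3 -m crank '[{"fingers":0,"dp":[0.0036,0,-0.0077],"roll":0},{"fingers":0,"dp":[0.0048,0,-0.0069],"roll":0}]' >/dev/null
python3 st.py
```

```text
t7.92 rel mm [-53.6 -28.8] z 79.9 yaw -0.2005 F own [-3.3  0.7] 2.0 q6 -1.26 w 0.0007
t8.18 rel mm [-44.5 -43.3] z 79.9 yaw -0.2006 F own [-2.4 -0.1] 1.6 q6 -1.29 w 0.0003
```

```bash
python3 -m crank '[{"fingers":0,"dp":[0.006,0,-0.0056],"roll":0},{"fingers":0,"dp":[0.0069,0,-0.0048],"roll":0}]' >/dev/null
python3 st.py
python3 -m crank '[{"fingers":0,"dp":[0.0077,0,-0.0036],"roll":0},{"fingers":0,"dp":[0.0082,0,-0.0022],"roll":0},{"fingers":0,"dp":[0.0084,0,-0.0007],"roll":0}]' >/dev/null
python3 st.py
```

```text
t8.43 rel mm [-31.3 -53.4] z 80.0 yaw -0.2006 F own [-2.  -1.1] 1.0 q6 -1.32 w 0.0009
t8.80 rel mm [ -6.9 -59.5] z 79.9 yaw -0.2005 F own [-0.6 -1.3] -0.4 q6 -1.34 w 0.0005
```

```bash
python3 -m crank '[{"fingers":0,"dp":[0.0065,0,0.0003],"roll":0},{"fingers":0,"dp":[0.0065,0,0],"roll":0},{"fingers":0,"dp":[0.0095,0,0.0004],"roll":0}]' >/dev/null
python3 st.py
python3 -m crank '[{"fingers":0,"dp":[0.0082,0,0.0022],"roll":0},{"fingers":0,"dp":[0.0077,0,0.0036],"roll":0},{"fingers":0,"dp":[0.0069,0,0.0048],"roll":0}]' >/dev/null
python3 st.py
python3 -m crank '[{"fingers":0,"dp":[0.0059,0,0.0061],"roll":0},{"fingers":0,"dp":[0.0048,0,0.0069],"roll":0},{"fingers":0,"dp":[0.0035,0,0.0077],"roll":0}]' >/dev/null
python3 st.py
```

```text
t9.18 rel mm [ 15.5 -58.9] z 80.0 yaw -0.2005 F own [-1.4 -1.8] -0.2 q6 -1.35 w 0.0006
t9.55 rel mm [ 38.3 -47.9] z 80.0 yaw -0.2005 F own [ 0.6 -1.1] 0.6 q6 -1.34 w 0.0005
t9.93 rel mm [ 52.5 -26.9] z 80.1 yaw -0.2005 F own [ 1.  -2.6] 1.6 q6 -1.31 w 0.0005
```

```bash
python3 -m crank '[{"fingers":0,"dp":[0.0022,0,0.0082],"roll":0},{"fingers":0,"dp":[0.0005,0,0.0076],"roll":0}]' >/dev/null
python3 st.py
python3 -c "
from h import *
w=snap('wrist','w4')"
```

```text
t10.18 rel mm [ 56.7 -11.2] z 80.9 yaw -0.2005 F own [14.6 -4.7] 0.0 q6 -1.29 w 0.0005
```

View pics/w4.png

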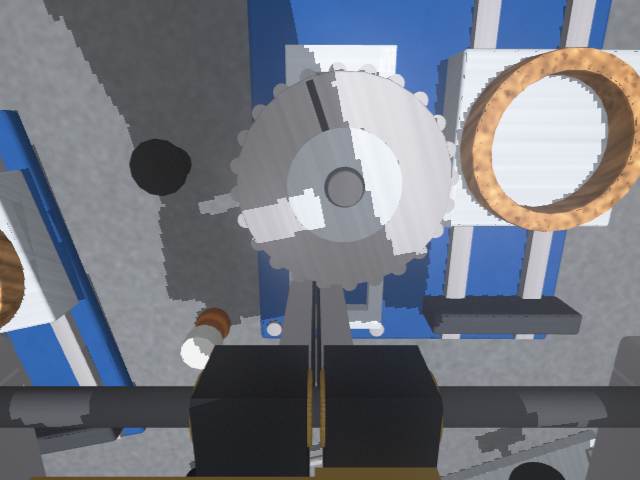

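The mark is at (317,103) with the centre at (345,187), which reads as 198°. With one full turn already counted, the total is about 558°, against roughly 561° predicted from the path. The carriage hasn't moved. About 162° remain.

```bash
python3 -m crank '[{"fingers":0,"dp":[0.0004,0,0.0077],"roll":0},{"fingers":0,"dp":[0.0002,0,0.0077],"roll":0},{"fingers":0,"dp":[0,0,0.0077],"roll":0}]' >/dev/null
python3 st.py
python3 -m crank '[{"fingers":0,"dp":[-0.0005,0,0.0084],"roll":0},{"fingers":0,"dp":[-0.0022,0,0.0082],"roll":0},{"fingers":0,"dp":[-0.0036,0,0.0077],"roll":0}]' >/dev/null
python3 st.py
python3 -m crank '[{"fingers":0,"dp":[-0.0048,0,0.0069],"roll":0},{"fingers":0,"dp":[-0.006,0,0.006],"roll":0},{"fingers":0,"dp":[-0.0069,0,0.0048],"roll":0}]' >/dev/null
python3 st.py
```

```text
t10.60 rel mm [57.4 12.2] z 81.0 yaw -0.2003 F own [14.  -1.5] 0.3 q6 -1.25 w 0.0006
t10.97 rel mm [50.2 37.1] z 80.8 yaw -0.2003 F own [6.7 1.2] 1.7 q6 -1.21 w 0.0002
t11.35 rel mm [31.4 54.6] z 80.4 yaw -0.2 F own [2.8 2.3] 2.4 q6 -1.17 w 0.0006
```

```bash
python3 -m crank '[{"fingers":0,"dp":[-0.0077,0,0.0037],"roll":0},{"fingers":0,"dp":[-0.0082,0,0.0023],"roll":0},{"fingers":0,"dp":[-0.0084,0,0.0007],"roll":0}]' >/dev/null
python3 st.py
python3 -m crank '[{"fingers":0,"dp":[-0.0072,0,0],"roll":0},{"fingers":0,"dp":[-0.0072,0,-0.0002],"roll":0},{"fingers":0,"dp":[-0.0084,0,-0.0009],"roll":0},{"fingers":0,"dp":[-0.0082,0,-0.0024],"roll":0}]' >/dev/null
python3 st.py
python3 -m crank '[{"fingers":0,"dp":[-0.003,0,0.004],"roll":0},{"fingers":0,"dp":[0,-0.05,0],"roll":0},{"fingers":0,"dp":[-0.02,-0.05,0],"roll":0},{"fingers":0.06,"dp":[-0.06,0,0],"roll":0},{"fingers":0.06,"dp":[-0.06,0,0],"roll":0}]' >/dev/null
python3 st.py
python3 -c "
from h import *
s=snap('top','t2');cv2.imwrite('pics/t2c.png',cv2.resize(s['img'][200:335,185:335],None,fx=4.4,fy=4.4,interpolation=cv2.INTER_CUBIC))"
```

```text
t11.72 rel mm [ 6.4 60.6] z 80.0 yaw -0.2005 F own [2.5 7.1] 1.7 q6 -1.14 w 0.0006
t12.22 rel mm [-24.8  56.3] z 79.7 yaw -0.2004 F own [1.3 0.4] 0.7 q6 -1.12 w 0.0006
t12.85 rel mm [-168.6   60.4] z 180.0 yaw -0.2013 F own [0.4 1. ] -0.5 q6 -0.97 w 0.0173
```

View pics/t2c.png

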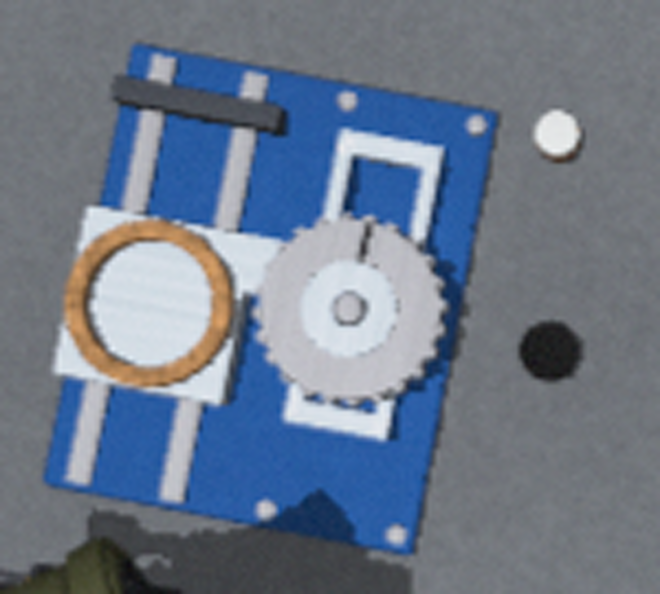

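The mark is back at (367,240), pointing along +x: two full turns. The carriage is in its starting place. Next I'll push it, with the fingers opened to 50 mm so they pass either side of the cork ring.

```bash
python3 -m crank '[{"fingers":0.05,"dp":[0.037,0,0.0223],"roll":0},{"fingers":0.05,"dp":[0.037,0,0.0223],"roll":0},{"fingers":0.05,"dp":[0,0.048,0],"roll":0},{"fingers":0.05,"dp":[0,0.048,0],"roll":0},{"fingers":0.05,"dp":[0,0,0],"roll":0}]' >/dev/null
python3 st.py
python3 -m crank '[{"fingers":0.05,"dp":[0,0.024,0],"roll":0},{"fingers":0.05,"dp":[0,0.024,0],"roll":0},{"fingers":0.05,"dp":[0,0,0],"roll":0}]' >/dev/null
python3 st.py
```

```text
t13.53 rel mm [-94.5 104.2] z 81.4 yaw -0.2006 F own [ 0.  -0.1] 0.7 q6 -0.98 w 0.0501
t13.90 rel mm [-92.9 105.3] z 36.8 yaw -0.2005 F own [ 0.  -0.2] 0.2 q6 -0.98 w 0.0497
```

```bash
python3 -m crank '[{"fingers":0.05,"dp":[0.01,0,0],"roll":0},{"fingers":0.05,"dp":[0.008,0,0],"roll":0},{"fingers":0.05,"dp":[0.006,0,0],"roll":0},{"fingers":0.05,"dp":[0.006,0,0],"roll":0}]' >/dev/null
python3 st.py
python3 -m crank '[{"fingers":0.05,"dp":[0.007,0,0],"roll":0},{"fingers":0.05,"dp":[0.007,0,0],"roll":0},{"fingers":0.05,"dp":[0.007,0,0],"roll":0},{"fingers":0.05,"dp":[0.007,0,0],"roll":0},{"fingers":0.05,"dp":[0.007,0,0],"roll":0}]' >/dev/null
python3 st.py
```

```text
t14.40 rel mm [-62.6 105.3] z 36.2 yaw -0.2007 F own [-2.2 -0.9] 1.6 q6 -1.01 w 0.0499
t15.03 rel mm [-27.6 105.2] z 35.9 yaw -0.2005 F own [-2.4 -1.2] 1.6 q6 -1.04 w 0.05
```

It's sliding at about 2 N. The stop should come at around −13 mm.

```bash
python3 -m crank '[{"fingers":0.05,"dp":[0.004,0,0],"roll":0},{"fingers":0.05,"dp":[0.004,0,0],"roll":0},{"fingers":0.05,"dp":[0.003,0,0],"roll":0}]' >/dev/null
python3 st.py
for i in 1; do python3 -m crank '[{"fingers":0.05,"dp":[0.002,0,0],"roll":0}]' >/dev/null; python3 st.py; python3 -m crank '[{"fingers":0.05,"dp":[0.0015,0,0],"roll":0}]' >/dev/null;  python3 st.py; done
```

```text
t15.40 rel mm [-16.8 105.1] z 35.9 yaw -0.2005 F own [-2.3 -1.8] 1.1 q6 -1.05 w 0.0502
t15.53 rel mm [-14.9 105.1] z 35.9 yaw -0.2005 F own [-2.  -1.8] 0.5 q6 -1.06 w 0.0503
t15.65 rel mm [-13.6 105.1] z 35.8 yaw -0.2006 F own [-11.4  -1.2] 4.1 q6 -1.06 w 0.0499
```

It's against the end stop: the force jumped to 11 N at −13.6 mm. I'll hold briefly, back off, lift and check.

```bash
python3 -m crank '[{"fingers":0.05,"dp":[0.0003,0,0],"roll":0},{"fingers":0.05,"dp":[0,0,0],"roll":0},{"fingers":0.05,"dp":[0,0,0],"roll":0}]' >/dev/null; python3 st.py
python3 -m crank '[{"fingers":0.05,"dp":[-0.03,0,0],"roll":0},{"fingers":0.05,"dp":[-0.05,0,0],"roll":0},{"fingers":0.05,"dp":[0,-0.06,0],"roll":0},{"fingers":0.05,"dp":[0,-0.06,0],"roll":0},{"fingers":0.05,"dp":[-0.06,0,0.02],"roll":0}]' >/dev/null
python3 -m crank '[{"fingers":0.05,"dp":[-0.03,-0.02,0.02],"roll":0},{"fingers":0.05,"dp":[0,0,0],"roll":0},{"fingers":0.05,"dp":[0,0,0],"roll":0}]' >/dev/null
python3 st.py
python3 -c "
from h import *
s=snap('top','t3');cv2.imwrite('pics/t3c.png',cv2.resize(s['img'][170:320,110:450],None,fx=2.35,fy=2.35,interpolation=cv2.INTER_CUBIC))"
```

```text
t16.02 rel mm [-13.7 105.1] z 35.9 yaw -0.2005 F own [-5.9 -2.2] 2.9 q6 -1.06 w 0.05
t17.02 rel mm [-182.1  145. ] z 175.7 yaw -0.2001 F own [ 0.4 -0.1] -0.0 q6 -0.81 w 0.0501
```

View pics/t3c.png

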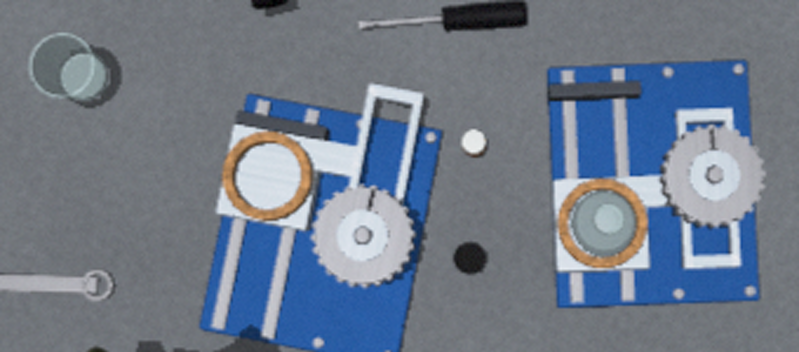

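The carriage is against the dark stop, with the block's far edge at the stop around (280,125). The ring mark at (373,195) still points along +x. The loaded stand, stopper, vial, beaker and screwdriver are where they were, and the arm is clear of everything.

```bash
python3 -c "
from station import robot
print(robot.job_done())"
```

```text
the job is handed in; nothing more can be done
None
```

I loosened the empty stand's locking ring by two full turns anticlockwise, then pushed its carriage home against the end stop. The job is handed in at about 17 s of the 64 s allowed; it gave no verdict.

- **Ring:** I turned it with the closed fingertips pressed on the side of the rim. The black mark read about 108°, then about 558°, and ended pointing along the stand's +x again, which is 720°. Side force was mostly 2–15 N, with one reading of about 18 N, so it went above the suggested 10 N a few times. The carriage did not move while I turned the ring.
- **Carriage:** it slid at about 2 N. The force then rose to 11 N within 1 mm of where I expected the stop.
- **Last picture:** the carriage is against the stop and the ring mark is still on +x. The flask, the loaded stand and the bystanders in that crop are where they were, and the arm is clear. The spare cork ring and sample bottle were outside it, so I did not check them at the end; the arm never went near them.
- **Other checks:** none failed or disagreed. One wrist picture, near the end of the first turn, could not show the mark because the fingers hid the ring.

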